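Offer a heel up to a shoe

ROBOT

A 6-joint arm with a two-finger parallel gripper is mounted at the origin on the work surface. World frame = base frame: x ahead of the robot, y to its left, z up, the work surface at z = 0. Lengths are in m, angles in rad, forces in N, time in s.
With the tool pointing down it reaches from about 0.375 to 0.9 m from the base axis. Payload 3.1 kg.
Tool frame: the origin (TCP) lies between the finger pads; the fingertips stand 8 mm ahead of it and the grasp point (between the pads) lies 11 mm behind it; z points along the fingers, y is the line along which they close (so a half turn about z gives the same grasp; the last joint's range is limited). The gripper opens to 87 mm and grips with 3 to 60 N. Pads are 19 mm wide; open, the fingers measure 117 mm over their backs; the gripper's body (75 mm by 190 mm) begins 51 mm behind the grasp point.
Start: joints at [-1.514, 0.527, 1.433, -0, 1.181, -0.178], TCP at [0.146, -0.608, 0.231] pointing down, gripper open.
Joint ranges: [-3.08, 3.08], [-0.75, 2.2], [0.22, 2.44], [-1.43, 4.57], [0, 2.65], [-2.85, 2.85]. Speed limits (rad/s): [2.79, 2.79, 3.14, 3.14, 3.14, 3.14].

INTERFACE

Orientations are given as a unit quaternion [x, y, z, w].
In Python, from rig import robot, vision, job gives the robot as it stands.
- The arm moves only by the shell command python3 -m handwheel 'ROWS' [OPENING] [FORCE]. ROWS is JSON, a list of rows, each a list of 4 numbers: the shift along the tool's x, y, z as a fraction of full scale, then the turn about the tool's z as a fraction of full scale. A call has 1 to 20 rows; each row is the pose to reach, as a shift and turn from the pose commanded when the call began, along the tool's axes at that moment, turning the shorter way round; what a row does not reach only later rows make up. Full scale, the value 1, is 300 mm for a shift and 2 pi rad for a turn. A row lasts 1/12 s, in which the tool goes at most 41.7 mm and 7.16 degrees, less where a joint would pass 70% of its speed; a pose out of reach is approached as far as the arm can. A call with a number of a shift or a turn outside -1 to 1 is refused whole. A call with a gripper value outside its range is refused whole. OPENING is the opening in per cent of the stroke, from 0 (shut) to 100 (fully open), set as the call begins (- or left out, the last holds). The fingers move at their own pace and stop on an object; FORCE is the grip in N (left out, the last holds). Time passes only in rows, so rows that repeat a pose let the fingers close. It gives the time, the measured TCP pose, the force, the opening and the grip force at its end, in the units of the state.
- robot.get_obs(): the state, without advancing time (a new reading comes with each control period).
- vision.camera(name): name is "side" or "top"; returns a dict with "frame" (420x560x3 uint8, red, green, blue), "K" (3x3 intrinsics, pixels), "cam_to_world" (4x4, takes a point from camera to world coordinates). Camera axes: x right, y down, z forward; pixel columns grow to the right and rows downward; lengths in m; the calibration is good to about 2 mm. A picture is of the moment at which its call begins. There is no depth.
- job.hand_in(): hands the job in; it is judged then, once.
Trained networks look in the newest picture that a camera, given by its name, has taken for a name from the list of things; names that differ only in an ending like _2 or _b are one class to them, and where a whole thing is asked for, a point or a joint stands for the part that bears it (a point fixed in the world has none). Each returns a list of dicts, best first, with "conf" (0 to 1); they miss things now and then, are a little off and sometimes report something else, mostly with a low value. They report only what shows in the picture. A call takes as long as a camera call. They do not tell look-alikes from the thing itself.
- vision.look_for(camera, label): "point" ([row, column] in pixels, amid what is visible of it).
- vision.outline_of(camera, label): "mask" (420x560 bool, what is visible of it) and "point" ([row, column] in pixels, amid what is visible of it).
The state is a dict: "time": time; "q": joint angles; "joint_velocities": joint speeds; "joint_torque": joint torques, N m; "position": TCP position; "tool_rot": TCP orientation; "ft_force": force on the tool from outside, world axes, zero at the start; "moment": the same for the moment, N m; "grip_width": finger opening in m; "grip_force": force on a finger pad.
Only numpy, scipy, OpenCV 4.12 (cv2) and the standard library are available. Lean on these libraries where they do the work, as an engineer would, in place of code of your own. Each camera call takes 0.05 s, during which the arm holds its last target. There are 200 camera calls.

TASK

Take the lid off the round tin: tip it up by its wooden tab while its opposite edge still rests on the tin's rim, then lift it off and lay it flat on the bench, tab up, beside the tin. Pick the heel block out of the tin and carry it over the tool rack to the upturned shoe, bumping neither the rack nor the other things on the bench. Finish while still holding the heel still and upright about a centimetre above the shoe's heel seat, squarely in line with it (straight face toward the toe), never touching the shoe.

Things in the scene. Friction and masses are not known exactly. Their poses are not given: they have to be found in the camera images.
- tin: Round open metal tin fixed to the bench: outer diameter 142 mm, wall 3 mm, rim 66 mm above the bench, inner floor 5 mm thick. Origin: centre of its underside, on the bench. It stands on one side of the tool rack (left or right), the shoe on the other. The bench outboard of the tin (the side away from the rack) is empty for 0.25 m.
- lid: Loose metal lid on the tin, about 0.12 kg: disc of diameter 150 mm, 4 mm thick, over a plug of diameter 126 mm, 8 mm deep, sitting loosely in the tin's mouth. Origin: centre of the plug's underside, 8 mm below the disc's underside, so it starts 58 mm above the bench; z up, +x toward the tab. Laid on the bench it stands level on its plug.
- tab (a point): Centre of the upright wooden tab on the lid, near the lid's edge in its +x direction (roughly away from the robot): lid frame x = 55 mm, z = 28 mm. The tab is 26 mm long in the lid's x, 12 mm thick in y, and 32 mm high: from lid z = 12 mm (disc top) up to z = 44 mm.
- lid_edge (a point): Point on the underside of the lid's disc at the edge opposite the tab: lid frame x = -73 mm, z = 8 mm. The lid tips about it; closed, it lies at rim height, 66 mm above the bench.
- heel: Stacked-leather heel block standing on the tin's floor under the lid, about 0.12 kg, 60 mm long (its x, from -30 to +30 mm), 52 mm wide (y), 42 mm high. D-shaped from above: flat parallel sides at y = +-26 mm from x = -4 to +30 mm, straight flat face at +x, half-round back of radius 26 mm at -x. Origin: centre of its underside; z up.
- heel_front (a point): Middle of the lower edge of the heel's straight face: heel frame x = 30 mm, z = 0.
- shoe: Brown shoe held sole-up on a fixed iron stand, about 230 mm long, toe in its +x direction (roughly away from the robot), 80 mm wide. Origin: on the bench straight below the middle of the heel seat; z up. Toward the toe the sole rises from x = 30 mm to at most 120 mm above the bench at x = 80 mm and beyond.
- seat (a point): Middle of the shoe's heel seat: the level D-shaped pale patch at the heel end of the sole, 60 x 52 mm, the same outline as the heel, 100 mm above the bench. Straight side toward the toe (shoe +x). The heel's origin belongs above this point, its x axis along the shoe's x.
- rack: Tool rack fixed to the bench between the tin and the shoe: a wooden block 240 mm long (its x), 50 mm wide (y), 60 mm high, with upright awls and punches in it, up to 130 mm above the bench. Origin: centre of its underside; z up.
- glue_jar: Bystander: loose jar, 60 mm in diameter, 85 mm high, beyond the rack; origin at the centre of its underside.
- hammer: Bystander: loose hammer, 240 mm long, lying beyond the work; origin under its middle.
- nail_tray: Bystander: loose open steel tray, 120 x 90 x 30 mm, beyond the work; origin at the centre of its underside.
There are look-alikes about, which are no part of the job. Leave any turquoise look-alike of the lid alone. Leave any blue look-alike of the tin alone.

How it is judged:
By the outcome, as a careful person would: the job done as asked, in the order asked, and still so for the second after the job is handed in, while the arm keeps its last pose, push and grip.
It also fails if it takes over 64 s, if anything falls off the work surface, if the arm or the gripper's body presses on something with over 40 N, if the wrist force passes 120 N, or if a joint passes its speed limit or range.

## Working session

There is one attempt and no reset: what is moved stays moved. The work goes in short steps, Python scripts to look and compute and a shell command to move; the robot and the scene stay as the last step left them, time stands still between calls to the robot, and variables do not carry over. Pictures are saved under pics/ and viewed, at most 13 in all, crops included, and the job is handed in when it is done.

```bash
ls; mkdir -p pics; cat > h.py <<'E'
import numpy as np, cv2, json
from rig import robot, vision, job
from scipy.spatial.transform import Rotation as R
def px2w(c, uv, z):
    """pixel (row,col) -> world point at height z"""
    K=np.array(c["K"]);T=np.array(c["cam_to_world"])
    d=T[:3,:3]@np.linalg.solve(K,[uv[1],uv[0],1.]);o=T[:3,3]
    return o+d*(z-o[2])/d[2]
def w2px(c,p):
    K=np.array(c["K"]);T=np.array(c["cam_to_world"])
    q=K@(T[:3,:3].T@(np.asarray(p)-T[:3,3]));return q[[1,0]]/q[2]
def save(c,n,crop=None,s=1):
    f=c["frame"][:,:,::-1]
    if crop: f=f[crop[0]:crop[1],crop[2]:crop[3]]
    cv2.imwrite("pics/"+n,cv2.resize(f,None,fx=s,fy=s,interpolation=cv2.INTER_CUBIC))
E
python3 - <<'E'
from h import *
o=robot.get_obs();print({k:np.round(v,3).tolist() for k,v in o.items()})
ims=[]
for n in["top","side"]:
    c=vision.camera(n);ims.append(c);save(c,n+"0.png")
    print(n,np.round(c["K"],1).tolist(),np.round(c["cam_to_world"],3).tolist())
    for l in["tin","lid","tab","shoe","seat","rack","glue_jar","hammer","nail_tray","heel"]:
        print(l,[(round(r["conf"],2),np.round(r["point"]).tolist(),np.round(px2w(c,r["point"],0.06),3)[:2].tolist()) for r in vision.look_for(n,l)])
E
```

```text
pics
{'time': 0.0, 'q': [-1.514, 0.529, 1.434, -0.0, 1.181, -0.178], 'joint_velocities': [-0.001, 0.002, -0.001, -0.0, -0.002, 0.002], 'joint_torque': [0.002, -44.003, -17.659, 0.063, 0.058, -0.0], 'position': [0.146, -0.607, 0.23], 'tool_rot': [0.993, 0.118, 0.0, -0.001], 'ft_force': [0.865, -0.354, -0.103], 'moment': [0.005, 0.029, -0.027], 'grip_force': 0.0, 'grip_width': 0.087}
top [[465.4, 0.0, 287.6], [0.0, 465.4, 206.2], [0.0, 0.0, 1.0]] [[-0.026, -0.998, 0.058, 0.528], [-0.999, 0.027, 0.021, 0.019], [-0.022, -0.057, -0.998, 0.935], [0.0, 0.0, 0.0, 1.0]]
tin [(0.75, [238.0, 211.0], [0.523, 0.183])]
lid [(0.83, [239.0, 169.0], [0.523, 0.262]), (0.68, [335.0, 187.0], [0.344, 0.231])]
tab [(0.98, [335.0, 190.0], [0.343, 0.225]), (0.59, [236.0, 171.0], [0.527, 0.259]), (0.17, [105.0, 385.0], [0.765, -0.153])]
shoe [(0.8, [210.0, 440.0], [0.564, -0.248])]
seat [(0.66, [210.0, 437.0], [0.564, -0.242]), (0.22, [234.0, 210.0], [0.531, 0.186])]
rack [(0.75, [282.0, 316.0], [0.435, -0.012])]
glue_jar [(0.66, [147.0, 298.0], [0.69, 0.016]), (0.22, [234.0, 169.0], [0.531, 0.263])]
hammer 
[... 214 characters left out ...]
-0.798, 0.92], [-0.007, -0.879, -0.478, 0.633], [0.0, 0.0, 0.0, 1.0]]
tin [(0.87, [314.0, 241.0], [0.483, 0.336]), (0.82, [288.0, 142.0], [0.683, 0.345]), (0.15, [216.0, 223.0], [0.678, 0.053])]
lid [(0.71, [324.0, 341.0], [0.321, 0.29]), (0.56, [281.0, 237.0], [0.533, 0.256])]
tab [(0.85, [325.0, 338.0], [0.324, 0.294]), (0.63, [281.0, 237.0], [0.532, 0.257])]
shoe [(0.75, [172.0, 322.0], [0.553, -0.257])]
seat [(0.84, [173.0, 320.0], [0.554, -0.251]), (0.55, [280.0, 243.0], [0.525, 0.25])]
rack [(0.64, [230.0, 334.0], [0.426, 0.011])]
glue_jar [(0.84, [216.0, 224.0], [0.676, 0.054])]
hammer [(0.73, [240.0, 177.0], [0.715, 0.184])]
nail_tray [(0.73, [185.0, 234.0], [0.731, -0.098])]
heel []
```

View pics/top0.png

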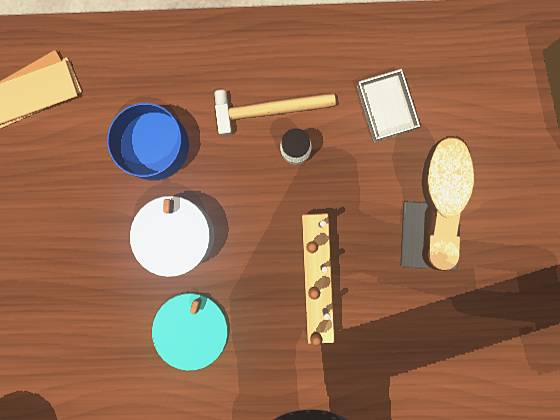

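View pics/side0.png

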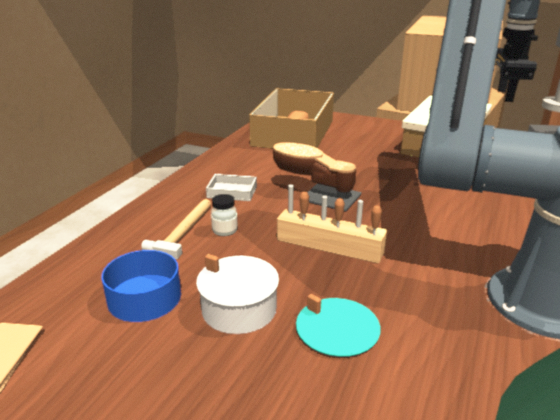

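The top view shows the white lid on the tin at (237,170) with its tab at (205,168). It also shows the turquoise lid at (332,190), the blue tin at (141,148), the rack near (278,317) and the shoe with its heel seat near (252,444). The side view agrees: white lid at (285,238), tab at (264,212).

Candidates for the lid or tin:
- **White lid on the tin:** top (237,170), chosen.
- **Turquoise lid:** (332,190), rejected as a look-alike.
- **Blue tin:** (141,148), rejected as a look-alike.

Now I'll measure and take one close crop.

```bash
cat > m.py <<'E'
from h import *
from scipy.optimize import least_squares
def circ(c,mask,z,r):
    cs,_=cv2.findContours(mask.astype(np.uint8),cv2.RETR_EXTERNAL,cv2.CHAIN_APPROX_NONE)
    k=max(cs,key=cv2.contourArea)[:,0]
    P=np.array([px2w(c,(v,u),z)[:2] for u,v in k])
    s=least_squares(lambda x:np.hypot(*(P-x).T)-r,P.mean(0),loss="soft_l1",f_scale=.001)
    return s.x,np.abs(s.fun).mean()
def best(cam,label,near,d=30):
    L=[r for r in vision.outline_of(cam,label) if np.hypot(*(np.array(r["point"])-near))<d]
    return L[0]["mask"] if L else None
E
python3 - <<'E'
from m import *
for n,nl,nt,ns in[("top",(237,170),(205,168),(252,444)),("side",(285,238),(264,212),(167,345))]:
    c=vision.camera(n);hsv=cv2.cvtColor(c["frame"],cv2.COLOR_RGB2HSV)
    W=((hsv[...,1]<50)&(hsv[...,2]>150)).astype(np.uint8)
    _,lab=cv2.connectedComponents(W); M=lab==lab[nl]
    if n=="top":
        print("lid",circ(c,M,.070,.075),M.sum())
    m=best(n,"lid",nl); print("lid net",circ(c,m,.070,.075) if m is not None else None)
    m=best(n,"tab",nt,25)
    if m is not None:
        p=np.argwhere(m).mean(0);print("tab",p,m.sum(),px2w(c,p,.086))
    for l in("seat","shoe"):
      for r in vision.outline_of(n,l):
        p=np.argwhere(r["mask"]);print(l,round(r["conf"],2),p.mean(0),len(p),p.min(0),p.max(0),px2w(c,p.mean(0),.1 if l=="seat" else .11))
    save(c,n+"_lidcrop.png",(190,290,120,220),4) if n=="top" else 0
E
```

```text
lid (array([0.52892108, 0.25953348]), np.float64(0.0010460316393328447)) 4881
lid net (array([0.52772838, 0.25921848]), np.float64(0.0008738938914001683))
seat 0.9 [208.67400621 437.81616669] 6767 [138 400] [270 474] [ 0.56457629 -0.23158813  0.1       ]
seat 0.44 [236.09120129 169.27541181] 4978 [197 130] [276 208] [0.52801441 0.250906   0.1       ]
shoe 0.88 [208.47294325 437.79117173] 6819 [138 400] [270 474] [ 0.56449155 -0.22856145  0.11      ]
lid net (array([0.52954533, 0.26285016]), np.float64(0.0033581956442124304))
seat 0.57 [172.34147125 318.62126566] 3113 [143 273] [211 360] [ 0.53151097 -0.17264261  0.1       ]
shoe 0.95 [172.50622804 318.79559246] 3131 [143 273] [209 360] [ 0.52362634 -0.15142483  0.11      ]
```

```bash
python3 - <<'E'
import cv2,numpy as np
a=cv2.imread('pics/top_lidcrop.png');b=cv2.imread('pics/top0.png')[130:280,390:490];b=cv2.resize(b,None,fx=2.667,fy=2.667,interpolation=cv2.INTER_CUBIC)
cv2.imwrite('pics/crops.png',np.hstack([a,b[:400]]))
E
```

```text
(no output)
```

View pics/crops.png

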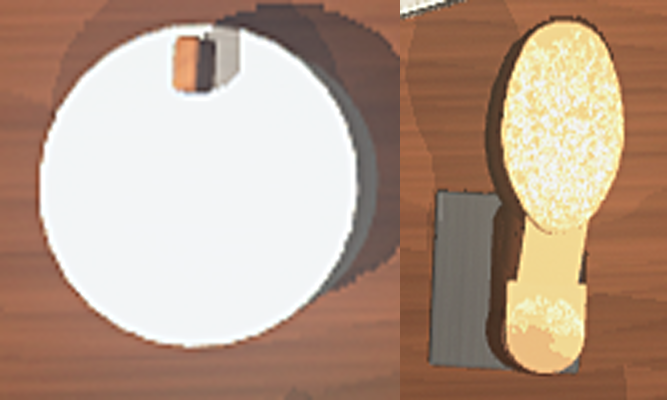

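Crop: the orange tab sits on the white lid, its top centred near (206,166). The seat is the D at rows 236-270, columns 430-460, with its straight side toward the toe. Next I'll fit the tab yaw and the seat's D outline.

```bash
cat > seat.py <<'E'
from m import *
c=vision.camera("top");f=c["frame"];hsv=cv2.cvtColor(f,cv2.COLOR_RGB2HSV)
# tab top face: bright orange
sub=np.zeros(f.shape[:2],bool);sub[192:220,155:182]=1
T=sub&(hsv[...,1]>90)&(hsv[...,2]>140)&(np.hypot(*(np.indices(f.shape[:2])-np.array([237,170])[:,None,None]))<38)
p=np.argwhere(T);print("tab px",p.mean(0),len(p),"world",px2w(c,p.mean(0),.102), p.min(0),p.max(0))
t=px2w(c,p.mean(0),.102)[:2]-np.array([.5283,.2594]);print("tab vec",t,np.hypot(*t),"yaw",np.degrees(np.arctan2(t[1],t[0])))
Y=((hsv[...,0]>9)&(hsv[...,0]<30)&(hsv[...,2]>165)).astype(np.uint8)
n,lab=cv2.connectedComponents(Y);M=lab==lab[255,445];print("sole px",M.sum())
for r in list(range(140,270,10))+list(range(228,272,2)):
    q=np.where(M[r])[0]
    if len(q): a,b=px2w(c,(r,q[0]-.5),.1),px2w(c,(r,q[-1]+.5),.1);print(r,q[0],q[-1],np.round(a[:2],4),np.round(b[:2],4),round(1e3*np.hypot(*(a-b)[:2]),1))
# fit D silhouette
def D(x,y,th):
    a=np.linspace(np.pi/2,3*np.pi/2,30);P=np.r_[[[.030,-.026],[.030,.026]],np.c_[-.004+.026*np.cos(a),.026*np.sin(a)]]
    return P@np.array([[np.cos(th),np.sin(th)],[-np.sin(th),np.cos(th)]])+[x,y]
def cost(v):
    im=np.zeros(f.shape[:2],np.uint8);S=16
    poly=np.array([w2px(c,[*q,.1])[::-1] for q in D(*v)]);big=np.zeros((60*8,60*8),np.uint8)
    cv2.fillPoly(big,[np.round((poly-[415,222]+.5)*8).astype(np.int32)],255)
    m=cv2.resize(big,(60,60),interpolation=cv2.INTER_AREA)/255.
    t=M[222:282,415:475].astype(float).copy()
    # ignore the waist/toe: penalise only heel region and outside behind straight side
    ax=np.array([[ (px2w(c,(222+i,415+j),.1)[:2]-v[:2])@[np.cos(v[2]),np.sin(v[2])] for j in range(60)] for i in range(60)])
    ay=np.array([[ (px2w(c,(222+i,415+j),.1)[:2]-v[:2])@[-np.sin(v[2]),np.cos(v[2])] for j in range(60)] for i in range(60)])
    w=(ax<.036)&~((ax>.028)&(abs(ay)<.021))
    return ((m-t)**2*w).sum()
from scipy.optimize import minimize
b=None
for th in(-.15,0.):
    s=minimize(cost,[.495,-.235,th],method="Nelder-Mead",options=dict(initial_simplex=[[.495,-.235,th],[.505,-.235,th],[.495,-.225,th],[.495,-.235,th+.1]],maxiter=70))
    print("seat",s.x,np.degrees(s.x[2]),s.fun)
m0=cv2.PCA if 0 else None
E
python3 seat.py
```

```text
tab px [205.61764706 166.17647059] 68 world [0.58303889 0.25537297 0.102     ] [200 163] [212 169]
tab vec [ 0.05473889 -0.00402703] 0.0548868216155161 yaw -4.2075518872114275
sole px 4024
140 442 460 [ 0.688  -0.2436] [ 0.687  -0.2775] 33.9
150 435 468 [ 0.6703 -0.2303] [ 0.6685 -0.2909] 60.6
160 431 471 [ 0.6524 -0.2224] [ 0.6503 -0.2954] 73.0
170 429 473 [ 0.6344 -0.2181] [ 0.6321 -0.298 ] 80.0
180 428 473 [ 0.6165 -0.2155] [ 0.6142 -0.2972] 81.7
190 429 472 [ 0.5985 -0.2165] [ 0.5963 -0.2945] 78.1
200 432 468 [ 0.5804 -0.2211] [ 0.5786 -0.2866] 65.6
210 438 462 [ 0.5622 -0.2309] [ 0.561  -0.2752] 44.2
220 436 459 [ 0.5445 -0.2266] [ 0.5434 -0.269 ] 42.4
230 435 457 [ 0.5267 -0.2241] [ 0.5257 -0.2647] 40.6
240 430 459 [ 0.5092 -0.2145] [ 0.5079 -0.2674] 52.9
250 430 459 [ 0.4915 -0.2137] [ 0.4902 -0.2665] 52.9
260 430 458 [ 0.4739 -0.2129] [ 0.4726 -0.264 ] 51.0
228 435 457 [ 0.5303 -0.2242] [ 0.5293 -0.2648] 40.6
230 435 457 [ 0.5267 -0.2241] [ 0.5257 -0.2647] 40.6
232 434 456 [ 0.5232 -0.2221] [ 0.5222 -0.2627] 40.6
234 434 456 [ 0.5197 -0.222 ] [ 0.5187 -0.2626] 40.6
236 430 45
[... 351 characters left out ...]
667] 52.9
250 430 459 [ 0.4915 -0.2137] [ 0.4902 -0.2665] 52.9
252 430 459 [ 0.488  -0.2135] [ 0.4867 -0.2664] 52.9
254 430 459 [ 0.4845 -0.2134] [ 0.4832 -0.2662] 52.8
256 430 459 [ 0.4809 -0.2132] [ 0.4796 -0.266 ] 52.8
258 430 458 [ 0.4774 -0.2131] [ 0.4761 -0.2641] 51.1
260 430 458 [ 0.4739 -0.2129] [ 0.4726 -0.264 ] 51.0
262 431 457 [ 0.4703 -0.2145] [ 0.4691 -0.262 ] 47.5
264 433 455 [ 0.4667 -0.2179] [ 0.4657 -0.2584] 40.5
266 435 454 [ 0.4631 -0.2213] [ 0.4622 -0.2564] 35.2
268 438 451 [ 0.4594 -0.2264] [ 0.4588 -0.251 ] 24.6
seat [ 0.48651169 -0.23929834 -0.08142146] -4.665106078761472 47.810134563629376
seat [ 0.48653654 -0.23925598 -0.0740956 ] -4.245365013236461 47.76861207227989
```

```bash
cat > go.py <<'E'
from h import *
def rel(*targets, pose=None):
    o=robot.get_obs();p,Rm=(o["position"],R.from_quat(o["tool_rot"]).as_matrix()) if pose is None else pose
    psi=np.arctan2(Rm[1,0],Rm[0,0])
    print("t",round(o["time"],2),"pos",np.round(p,4),"yaw",round(np.degrees(psi),2),"tilt",np.round(Rm[:2,2],4),"F",np.round(o["ft_force"],2),"w",round(o["grip_width"],4),"gf",round(o["grip_force"],1))
    for x,y,z,yaw in targets:
        d=Rm.T@(np.array([x,y,z])-p)/.3
        tr=-(np.radians(yaw)-psi);tr=(tr+np.pi)%(2*np.pi)-np.pi
        print([x,y,z,yaw],"->",np.round([*d,tr/2/np.pi],4).tolist(),"rows",round(np.linalg.norm(d)*300/41.7,1),round(abs(np.degrees(tr))/7.16,1))
if __name__=="__main__":
    import sys; rel(*json.loads(sys.argv[1]))
E
python3 go.py '[[0.36,-0.42,0.24,5],[0.583,0.2554,0.2,-4.2]]'
```

```text
t 1.65 pos [ 0.146  -0.6077  0.2305] yaw 13.51 tilt [-0.  0.] F [ 0.52 -0.96 -0.25] w 0.0869 gf 0.0
[0.36, -0.42, 0.24, 5] -> [0.8396, -0.4416, -0.0315, 0.0236] rows 6.8 1.2
[0.583, 0.2554, 0.2, -4.2] -> [2.0884, -2.457, 0.1018, 0.0492] rows 23.2 2.5
```

```bash
python3 -m handwheel '[[0.84,-0.44,-0.03,0.049],[0.84,-0.44,-0.03,0.049],[0.84,-0.44,-0.03,0.049],[0.84,-0.44,-0.03,0.049],[0.84,-0.44,-0.03,0.049],[0.84,-0.44,-0.03,0.049],[0.95,-0.75,-0.03,0.049],[0.95,-0.95,-0.03,0.049],[1,-1,-0.03,0.049],[1,-1,-0.03,0.049],[1,-1,-0.03,0.049],[1,-1,-0.03,0.049]]' 40 ; python3 go.py '[[0.583,0.2554,0.16,-4.2]]'
```

```text
time: 2.65
position: [0.3664, -0.2387, 0.2393]
tool_rot: [0.999, -0.034, -0.001, -0.003]
ft_force: [-0.6, -0.1, -0.1]
grip_width: 0.0351
grip_force: 0.0
t 2.65 pos [ 0.3664 -0.2387  0.2393] yaw -3.85 tilt [-0.0027  0.0057] F [-0.57 -0.14 -0.08] w 0.0351 gf 0.0
[0.583, 0.2554, 0.16, -4.2] -> [0.6108, -1.6904, 0.2717, 0.001] rows 13.1 0.0
```

```bash
python3 -m handwheel '[[0.61,-1,0,0.001],[0.61,-1,0,0.001],[0.61,-1,0,0.001],[0.61,-1,0,0.001],[0.61,-1,0,0.001],[0.61,-1,0,0.001],[0.61,-1,0,0.001],[0.61,-1,0,0.001],[0.61,-1,0,0.001],[0.61,-1,0,0.001]]' >/dev/null; python3 go.py '[[0.583,0.2554,0.13,-4.2]]'
```

```text
t 3.48 pos [0.5746 0.0433 0.2396] yaw -4.23 tilt [0.0031 0.0008] F [ 0.71 -0.88  1.28] w 0.0347 gf 0.0
[0.583, 0.2554, 0.13, -4.2] -> [-0.0252, -0.7069, 0.366, -0.0001] rows 5.7 0.0
```

```bash
python3 -m handwheel '[[-0.025,-0.707,0,0],[-0.025,-0.707,0,0],[-0.025,-0.707,0,0],[-0.025,-0.707,0,0],[-0.025,-0.707,0,0],[-0.025,-0.707,0.2,0],[-0.025,-0.707,0.366,0],[-0.025,-0.707,0.366,0],[-0.025,-0.707,0.366,0],[-0.025,-0.707,0.366,0],[-0.025,-0.707,0.366,0]]' >/dev/null; python3 - <<'E'
from go import *
rel((0.583,0.2554,0.088,-4.2))
c=vision.camera("side");save(c,"s1.png",(200,340,140,300),3)
for z in(.070,.102):print(np.round(w2px(c,[.583,.2554,z])))
for r in vision.outline_of("side","tab"):print(r["conf"],r["point"],r["mask"].sum())
E
```

```text
t 4.4 pos [0.5826 0.2515 0.1314] yaw -4.55 tilt [0.003  0.0005] F [ 0.07 -0.05  0.1 ] w 0.0348 gf 0.0
[0.583, 0.2554, 0.088, -4.2] -> [0.0, -0.013, 0.1448, -0.001] rows 1.0 0.0
[270. 214.]
[256. 212.]
0.94 [279.7, 235.3] 3272
0.63 [326.1, 340.5] 3877
0.61 [246.1, 166.4] 566
```

View pics/s1.png

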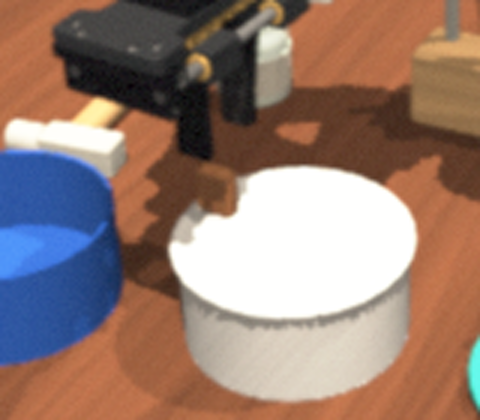

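The fingers stand open above the tab. In the image the tab is at about (263,212), which matches its projection of (263,213). Descending.

```bash
python3 -m handwheel '[[0,-0.003,0.05,0],[0,-0.003,0.1,0],[0,-0.003,0.145,0],[0,-0.003,0.145,0],[0,-0.003,0.145,0],[0,-0.003,0.145,0]]' >/dev/null; python3 go.py '[[0.583,0.2554,0.088,-4.2]]'
```

```text
t 5.0 pos [0.5823 0.2532 0.0882] yaw -4.5 tilt [0.0033 0.0008] F [ 0.74 -0.51  0.62] w 0.0346 gf 0.0
[0.583, 0.2554, 0.088, -4.2] -> [0.0016, -0.0075, 0.0005, -0.0008] rows 0.1 0.0
```

```bash
python3 -m handwheel '[[0.002,-0.007,0,0],[0.002,-0.007,0,0],[0.002,-0.007,0,0]]' >/dev/null;  python3 -m handwheel '[[0,0,0,0],[0,0,0,0],[0,0,0,0],[0,0,0,0],[0,0,0,0],[0,0,0,0],[0,0,0,0]]' 0 3; python3 go.py '[]'
```

```text
time: 5.83
position: [0.5817, 0.2551, 0.0862]
tool_rot: [0.999, -0.039, -0.0, 0.0]
ft_force: [-0.2, -0.3, -0.2]
grip_width: 0.0123
grip_force: 3.0
t 5.83 pos [0.5817 0.2551 0.0862] yaw -4.48 tilt [-0.0001 -0.    ] F [-0.25 -0.34 -0.17] w 0.0123 gf 3.0
```

```bash
python3 -m handwheel '[[-0.002,0,-0.009,0],[-0.004,0,-0.018,0],[-0.006,0,-0.027,0],[-0.009,0,-0.036,0],[-0.011,0,-0.045,0],[-0.014,0,-0.054,0],[-0.017,0,-0.063,0],[-0.02,0,-0.072,0],[-0.02,0,-0.072,0]]'; python3 - <<'E'
from go import *
rel()
c=vision.camera("side");save(c,"s2.png",(200,340,140,300),3)
E
```

```text
time: 6.58
position: [0.5758, 0.2557, 0.1086]
tool_rot: [0.999, -0.039, 0.0, -0.0]
ft_force: [-0.5, -0.5, -0.3]
grip_width: 0.0123
grip_force: 3.0
t 6.58 pos [0.5758 0.2557 0.1086] yaw -4.48 tilt [0.0008 0.0002] F [-0.52 -0.46 -0.31] w 0.0123 gf 3.0
```

View pics/s2.png

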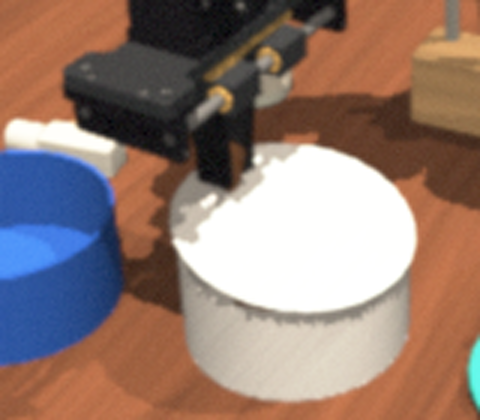

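The lid's far edge has risen (crop y 165→145) while its near edge stays on the rim (crop y ≈305), so it is tipping properly. Tipping on to 20°, then gripping harder.

```bash
python3 -m handwheel '[[-0.003,0,-0.009,0],[-0.007,0,-0.018,0],[-0.011,0,-0.026,0],[-0.015,0,-0.034,0],[-0.019,0,-0.043,0],[-0.023,0,-0.051,0],[-0.028,0,-0.06,0],[-0.033,0,-0.068,0],[-0.033,0,-0.068,0],[-0.033,0,-0.068,0]]'; python3 -m handwheel '[[0,0,0,0],[0,0,0,0],[0,0,0,0],[0,0,0,0]]' 0 30; python3 - <<'E'
from go import *
o=robot.get_obs();x,y,z=o["position"]
rel((x,y,z+.12,-4.5),(x,.435,z+.12,-4.5))
E
```

```text
time: 7.47
position: [0.5658, 0.2564, 0.1285]
tool_rot: [0.999, -0.039, 0.0, -0.0]
ft_force: [-0.5, -0.2, -0.3]
grip_width: 0.0121
grip_force: 3.0
time: 7.8
position: [0.5659, 0.2564, 0.1282]
tool_rot: [0.999, -0.039, -0.0, -0.0]
ft_force: [-0.3, -0.2, -0.2]
grip_width: 0.0118
grip_force: 30.0
t 7.8 pos [0.5659 0.2564 0.1282] yaw -4.49 tilt [-0.  0.] F [-0.26 -0.19 -0.25] w 0.0118 gf 30.0
[np.float64(0.56594735390888), np.float64(0.25637338951224886), np.float64(0.24824839217040054), -4.5] -> [-0.0, -0.0, -0.4, 0.0] rows 2.9 0.0
[np.float64(0.56594735390888), 0.435, np.float64(0.24824839217040054), -4.5] -> [-0.0467, -0.5936, -0.4, 0.0] rows 5.2 0.0
```

```bash
python3 -m handwheel '[[0,0,-0.04,0],[0,0,-0.1,0],[0,0,-0.2,0],[0,0,-0.3,0],[0,0,-0.3,0],[-0.02,-0.1,-0.3,0],[-0.03,-0.2,-0.3,0],[-0.04,-0.3,-0.3,0],[-0.045,-0.4,-0.3,0],[-0.05,-0.5,-0.3,0],[-0.05,-0.6,-0.3,0],[-0.05,-0.6,-0.3,0],[-0.05,-0.6,-0.3,0],[-0.05,-0.6,-0.3,0]]'; python3 - <<'E'
from go import *
rel((.565,.437,.075,-4.5))
c=vision.camera("side");save(c,"s3.png",(120,380,60,420),2)
E
```

```text
time: 8.97
position: [0.5645, 0.4365, 0.2178]
tool_rot: [0.999, -0.039, -0.0, 0.001]
ft_force: [-1.1, -0.1, -1.4]
grip_width: 0.0121
grip_force: 30.0
t 8.97 pos [0.5645 0.4365 0.2178] yaw -4.46 tilt [-0.0009 -0.0014] F [-1.07 -0.11 -1.44] w 0.0121 gf 30.0
[0.565, 0.437, 0.075, -4.5] -> [0.0017, -0.0025, 0.476, 0.0001] rows 3.4 0.0
```

View pics/s3.png

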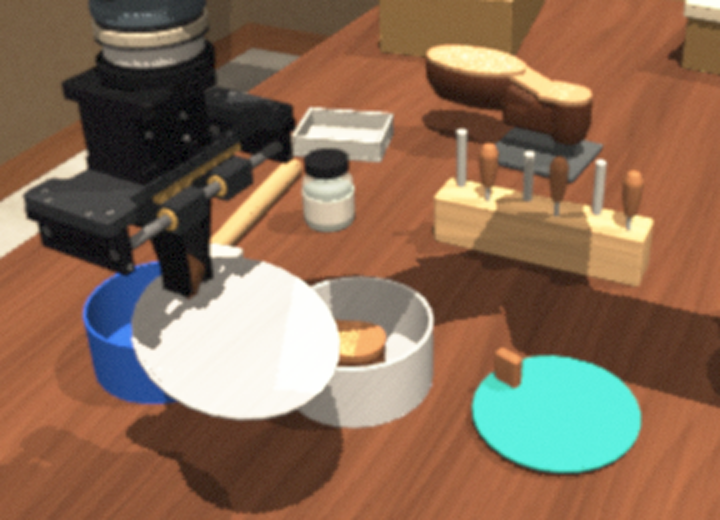

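The lid is held tilted at crop (335,235), clear of everything, and the heel shows in the tin at crop (345,360). Lowering it onto the free bench.

```bash
python3 -m handwheel '[[0,0,0.1,0],[0,0,0.2,0],[0,0,0.3,0],[0,0,0.38,0],[0,0,0.43,0],[0,0,0.455,0],[0,0,0.47,0],[0,0,0.485,0],[0,0,0.485,0],[0,0,0.485,0]]'
```

```text
time: 9.85
position: [0.5658, 0.4371, 0.074]
tool_rot: [0.999, -0.039, 0.001, -0.0]
ft_force: [-0.3, -0.0, -1.1]
grip_width: 0.0118
grip_force: 30.0
```

```bash
python3 -m handwheel '[[0,0,0.007,0],[0,0,0.013,0],[0,0,0.02,0],[0,0,0.02,0],[0,0,0.02,0]]'
```

```text
time: 10.27
position: [0.5652, 0.4372, 0.067]
tool_rot: [0.999, -0.039, 0.0, -0.0]
ft_force: [0.0, -0.4, -0.0]
grip_width: 0.012
grip_force: 30.0
```

```bash
python3 -m handwheel '[[0,0,0,0],[0,0,0,0],[0.01,0,0.015,0],[0.019,0,0.029,0],[0.028,0,0.045,0],[0.036,0,0.061,0],[0.043,0,0.077,0],[0.049,0,0.093,0],[0.055,0,0.108,0],[0.06,0,0.122,0],[0.06,0,0.122,0],[0.06,0,0.122,0]]' 0 3; python3 -m handwheel '[[0,0,0.004,0],[0,0,0.007,0],[0,0,0.007,0]]'
```

```text
time: 11.27
position: [0.5826, 0.4354, 0.0295]
tool_rot: [0.999, -0.039, -0.001, 0.0]
ft_force: [0.3, 0.1, -2.4]
grip_width: 0.0123
grip_force: 3.0
time: 11.52
position: [0.5829, 0.4355, 0.0286]
tool_rot: [0.999, -0.039, 0.0, 0.0]
ft_force: [0.4, -1.1, 1.9]
grip_width: 0.0122
grip_force: 3.0
```

```bash
python3 -m handwheel '[[0,0,0,0],[0,0,0,0],[0,0,0,0],[0,0,0,0]]' 40; python3 -m handwheel '[[0,0,-0.05,0],[0,0,-0.13,0],[0,0,-0.25,0],[0,0.1,-0.38,0],[0,0.1,-0.5,0],[-0.1,-0.1,-0.6,0],[-0.2,-0.2,-0.65,0],[-0.2,-0.2,-0.65,0],[-0.2,-0.2,-0.65,0]]' 85 25; cat > heel.py <<'E'
from m import *
c=vision.camera("top");save(c,"t2.png",(150,330,40,250),3)
for l in("heel","lid"):
    for r in vision.outline_of("top",l):print(l,round(r["conf"],2),np.round(r["point"],1),r["mask"].sum(),np.round(px2w(c,r["point"],.047),4))
E
python3 heel.py; python3 go.py '[]'
```

```text
time: 11.85
position: [0.5829, 0.4357, 0.028]
tool_rot: [0.999, -0.039, 0.0, -0.0]
ft_force: [0.3, 0.9, -0.6]
grip_width: 0.0304
grip_force: 0.0
time: 12.6
position: [0.5251, 0.5067, 0.2288]
tool_rot: [0.999, -0.036, 0.002, -0.004]
ft_force: [0.2, -0.1, -0.1]
grip_width: 0.0737
grip_force: 0.0
heel 0.65 [232.2 172.1] 927 [0.5353 0.2601 0.047 ]
heel 0.43 [211.4 435.9] 6638 [ 0.5618 -0.2436  0.047 ]
lid 0.83 [332.8 186.8] 4516 [0.3446 0.2343 0.047 ]
lid 0.64 [237.3  87. ] 4337 [0.5298 0.4248 0.047 ]
t 12.75 pos [0.5275 0.5001 0.2239] yaw -4.42 tilt [ 0.001  -0.0003] F [ 0.41 -0.43 -0.18] w 0.0739 gf 0.0
```

View pics/t2.png

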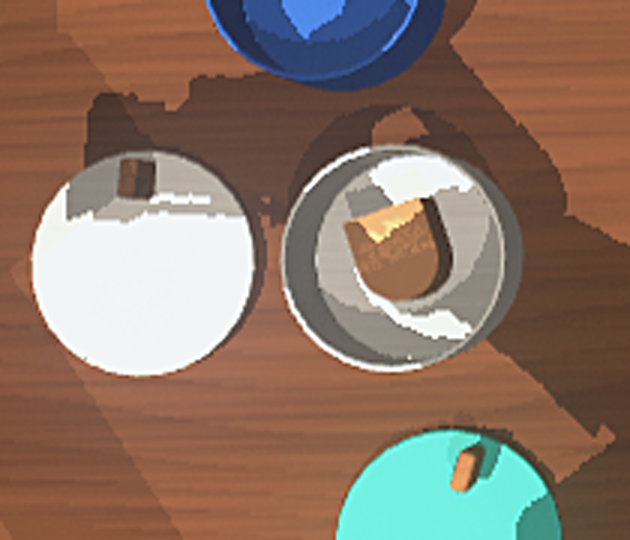

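The lid lies flat, tab up, at (237,87). The heel is in the tin around (232,174), straight face pointing up and slightly left (yaw ≈ +17°). Fitting its silhouette.

```bash
cat > hfit.py <<'E'
from m import *
from scipy.optimize import minimize
def D3(x,y,z,th,h=.042):
    a=np.linspace(np.pi/2,3*np.pi/2,30);P=np.r_[[[.030,-.026],[.030,.026]],np.c_[-.004+.026*np.cos(a),.026*np.sin(a)]]
    P=P@np.array([[np.cos(th),np.sin(th)],[-np.sin(th),np.cos(th)]])+[x,y]
    return np.r_[np.c_[P,np.full(len(P),z)],np.c_[P,np.full(len(P),z+h)]]
def fit(c,M,v0,z):
    r=np.argwhere(M);(r0,c0),(r1,c1)=r.min(0)-8,r.max(0)+8;t=M[r0:r1,c0:c1].astype(float);S=8
    def cost(v):
        q=np.array([w2px(c,p)[::-1] for p in D3(v[0],v[1],z,v[2])],np.float32)
        big=np.zeros((t.shape[0]*S,t.shape[1]*S),np.uint8)
        cv2.fillConvexPoly(big,np.round((cv2.convexHull(q)[:,0]-[c0,r0]+.5)*S).astype(np.int32),255)
        return ((cv2.resize(big,t.shape[::-1],interpolation=cv2.INTER_AREA)/255.-t)**2).sum()
    b=None
    for d in(-.25,0,.25):
        w=np.array(v0)+[0,0,d];s=minimize(cost,w,method="Nelder-Mead",options=dict(initial_simplex=[w,w+[.01,0,0],w+[0,.01,0],w+[0,0,.15]],maxiter=120))
        if b is None or s.fun<b.fun:b=s
    return b.x,b.fun,M.sum()
E
python3 - <<'E'
from hfit import *
c=vision.camera("top");hsv=cv2.cvtColor(c["frame"],cv2.COLOR_RGB2HSV)
rr=np.indices(hsv.shape[:2]);ins=np.hypot(rr[0]-236,rr[1]-174)<30
M=ins&(hsv[...,1]>75)
n,lab,st,_=cv2.connectedComponentsWithStats(M.astype(np.uint8));k=1+np.argmax(st[1:,4]);M=lab==k;print(st[k])
x,f,a=fit(c,M,[.53,.258,.28],.005);print("color",x,np.degrees(x[2]),f,a)
N=best("top","heel",(232,172))
if N is not None: x,f,a=fit(c,N,[.53,.258,.28],.005);print("net",x,np.degrees(x[2]),f,a)
# tin rim check
w=hsv[...,2]
E
```

```text
[155 216  36  34 874]
color [0.53211119 0.26187023 0.31613211] 18.113035758012288 52.017593233371784 874
net [0.53122828 0.26144261 0.33313084] 19.086990986951143 15.753910034602075 933
```

```bash
python3 go.py '[[0.539,0.264,0.15,18.8],[0.539,0.264,0.1,18.8]]'
```

```text
t 12.85 pos [0.5281 0.4988 0.2225] yaw -4.55 tilt [-0.0009 -0.0013] F [ 0.8   0.13 -0.42] w 0.0737 gf 0.0
[0.539, 0.264, 0.15, 18.8] -> [0.0984, 0.777, 0.2428, -0.0649] rows 5.9 3.3
[0.539, 0.264, 0.1, 18.8] -> [0.0985, 0.7767, 0.4095, -0.0649] rows 6.4 3.3
```

```bash
python3 -m handwheel '[[0.02,0.13,0,-0.02],[0.04,0.26,0,-0.04],[0.06,0.39,0,-0.06],[0.08,0.52,0,-0.065],[0.098,0.65,0.05,-0.065],[0.098,0.777,0.12,-0.065],[0.098,0.777,0.24,-0.065],[0.098,0.777,0.35,-0.065],[0.098,0.777,0.41,-0.065],[0.098,0.777,0.41,-0.065],[0.098,0.777,0.41,-0.065]]' 80 >/dev/null;  python3 go.py '[[0.539,0.264,0.021,18.8]]'
```

```text
t 13.77 pos [0.5386 0.2639 0.0988] yaw 18.79 tilt [-0.0032 -0.001 ] F [ 0.64  0.44 -0.13] w 0.0697 gf 0.0
[0.539, 0.264, 0.021, 18.8] -> [0.0023, 0.0002, 0.2594, -0.0] rows 1.9 0.0
```

```bash
python3 -m handwheel '[[0,0,0.05,0],[0,0,0.1,0],[0,0,0.15,0],[0,0,0.19,0],[0,0,0.22,0],[0,0,0.245,0],[0,0,0.258,0],[0,0,0.258,0],[0,0,0.258,0]]'; python3 -m handwheel '[[0,0,0,0],[0,0,0,0],[0,0,0,0],[0,0,0,0],[0,0,0,0],[0,0,0,0]]' 0 25; python3 go.py '[]'
```

```text
time: 14.52
position: [0.5392, 0.2655, 0.0229]
tool_rot: [0.986, 0.164, 0.0, -0.0]
ft_force: [-0.3, -0.3, -0.6]
grip_width: 0.0696
grip_force: 0.0
time: 15.02
position: [0.5395, 0.2653, 0.0232]
tool_rot: [0.986, 0.164, 0.001, 0.0]
ft_force: [0.8, -1.7, 2.2]
grip_width: 0.0518
grip_force: 25.0
t 15.02 pos [0.5395 0.2653 0.0232] yaw 18.93 tilt [ 0.0012 -0.    ] F [ 0.78 -1.66  2.22] w 0.0518 gf 25.0
```

Grip width is 51.8 mm, so it's on the flat sides. Lifting.

```bash
python3 -m handwheel '[[0,0,-0.02,0],[0,0,-0.06,0],[0,0,-0.12,0],[0,0,-0.22,0],[0,0,-0.32,0],[0,0,-0.42,0],[0,0,-0.52,0],[0,0,-0.62,0],[0,0,-0.7,0],[0,0,-0.74,0],[0,0,-0.74,0],[0,0,-0.74,0]]'; python3 go.py '[[0.5,0,0.245,0],[0.4946,-0.2403,0.245,-4.5]]'
```

```text
time: 16.02
position: [0.5386, 0.2655, 0.2456]
tool_rot: [0.986, 0.164, 0.001, -0.0]
ft_force: [-0.5, -0.1, -1.3]
grip_width: 0.052
grip_force: 25.0
t 16.02 pos [0.5386 0.2655 0.2456] yaw 18.91 tilt [0.0012 0.0006] F [-0.51 -0.07 -1.32] w 0.052 gf 25.0
[0.5, 0, 0.245, 0] -> [-0.4086, 0.7955, 0.0012, 0.0525] rows 6.4 2.6
[0.4946, -0.2403, 0.245, -4.5] -> [-0.6852, 1.5474, 0.0008, 0.065] rows 12.2 3.3
```

```bash
python3 -m handwheel '[[-0.03,0.05,0,0.01],[-0.07,0.14,0,0.02],[-0.11,0.24,0,0.03],[-0.16,0.34,0,0.04],[-0.21,0.44,0,0.05],[-0.26,0.54,0,0.06],[-0.31,0.64,0,0.065],[-0.36,0.74,0,0.065],[-0.41,0.84,0,0.065],[-0.45,0.94,0,0.065],[-0.47,1,0,0.065]]' >/dev/null; python3 go.py '[[0.4946,-0.2403,0.245,-4.5]]'
```

```text
t 16.93 pos [ 0.5009 -0.0666  0.243 ] yaw -4.61 tilt [-0.004   0.0004] F [ 1.09 -0.06 -2.13] w 0.0514 gf 25.0
[0.4946, -0.2403, 0.245, -4.5] -> [0.0256, 0.5789, -0.0069, -0.0003] rows 4.2 0.0
```

```bash
python3 -m handwheel '[[0,0.1,0,0],[0.01,0.2,0,0],[0.015,0.3,0,0],[0.02,0.4,0,0],[0.024,0.48,0,0],[0.025,0.54,0,0],[0.025,0.56,0,0],[0.025,0.56,0.05,0],[0.025,0.56,0.1,0],[0.025,0.56,0.15,0],[0.025,0.56,0.15,0],[0.025,0.56,0.15,0]]'>/dev/null; python3 - <<'E'
from go import *
rel((0.4946,-0.2403,0.128,-4.5))
c=vision.camera("side");save(c,"s4.png",(70,230,240,420),3.3)
h=c["frame"];np.save("s4.npy",h)
o=robot.get_obs();p=o["position"]
Rm=R.from_quat(o["tool_rot"]).as_matrix();x=Rm[:,0];y=np.array([-x[1],x[0],0])
O=p-.008*x-[0,0,.018]
for n,v in dict(front=O+.03*x,fl=O+.03*x+.026*y,fr=O+.03*x-.026*y,back=O-.03*x,top=O+[0,0,.042],seatfl=[.4866+.03-.002,-.2397+.0236,.1]).items():print(n,np.round(w2px(c,v),1))
# seat D pts
th=np.radians(-4.5);u=np.array([np.cos(th),np.sin(th),0]);w=np.array([-u[1],u[0],0]);S=np.array([.4866,-.2397,.1])
for n,v in dict(front_l=S+.03*u+.026*w,front_r=S+.03*u-.026*w,back=S-.03*u,left=S-.004*u+.026*w).items():print("seat",n,np.round(w2px(c,v),1))
E
```

```text
t 17.93 pos [ 0.4959 -0.2306  0.1981] yaw -4.46 tilt [-0.0037  0.0032] F [ 0.63  0.34 -1.31] w 0.052 gf 25.0
[0.4946, -0.2403, 0.128, -4.5] -> [-0.0009, 0.0334, 0.2337, 0.0001] rows 1.7 0.0
front [134.3 333. ]
fl [137.6 328.8]
fr [131.1 337. ]
back [138.4 355.6]
top [120.  345.2]
seatfl [166.9 330.8]
seat front_l [166.6 329.3]
seat front_r [159.5 337.3]
seat back [167.5 355.3]
seat left [169.2 341.8]
```

View pics/s4.png

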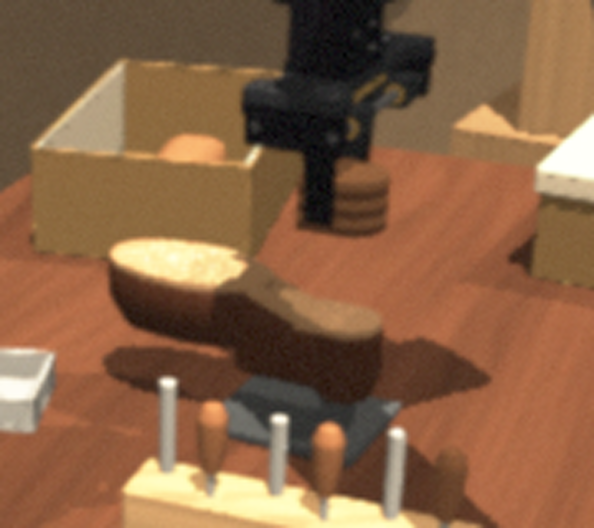

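The heel hangs upright, its outline at crop x 298–387, bottom y ≈ 232, above the seat at crop (340,315). Aligning and descending most of the way.

```bash
python3 -m handwheel '[[-0.003,0.033,0,0],[-0.003,0.033,0,0],[-0.003,0.033,0.05,0],[-0.003,0.033,0.1,0],[-0.003,0.033,0.15,0],[-0.003,0.033,0.18,0],[-0.003,0.033,0.2,0],[-0.003,0.033,0.2,0],[-0.003,0.033,0.2,0],[-0.003,0.033,0.2,0],[-0.003,0.033,0.2,0]]'>/dev/null; python3 - <<'E'
from go import *
rel((0.4946,-0.2403,0.1285,-4.5))
c=vision.camera("side");save(c,"s5.png",(120,200,290,390),7)
o=robot.get_obs();p=o["position"]
Rm=R.from_quat(o["tool_rot"]).as_matrix();x=Rm[:,0]
from hfit import D3
def ext(P,n):
    q=np.array([w2px(c,v) for v in P]);print(n,"cols",q[:,1].min().round(1),q[:,1].max().round(1),"rowmax",q[:,0].max().round(1),"crop7 x",((q[:,1].min()-290)*7).round(),((q[:,1].max()-290)*7).round(),"y",((q[:,0].max()-120)*7).round())
O=p-.008*x-[0,0,.018];th=np.arctan2(x[1],x[0])
ext(D3(*O,th),"heel");ext(D3(*O,th)[:32],"heel bottom");ext(D3(.4866,-.2397,.1,np.radians(-4.5))[:32],"seat")
E
```

```text
t 18.9 pos [ 0.496  -0.2424  0.1405] yaw -4.49 tilt [ 0.0015 -0.0012] F [ 0.53  0.51 -1.29] w 0.052 gf 25.0
[0.4946, -0.2403, 0.1285, -4.5] -> [-0.0052, -0.0067, 0.0401, 0.0] rows 0.3 0.0
heel cols 329.5 357.5 rowmax 161.2 crop7 x 276.0 472.0 y 288.0
heel bottom cols 329.5 356.3 rowmax 161.2 crop7 x 276.0 464.0 y 288.0
seat cols 329.3 355.9 rowmax 169.8 crop7 x 275.0 462.0 y 348.0
```

View pics/s5.png

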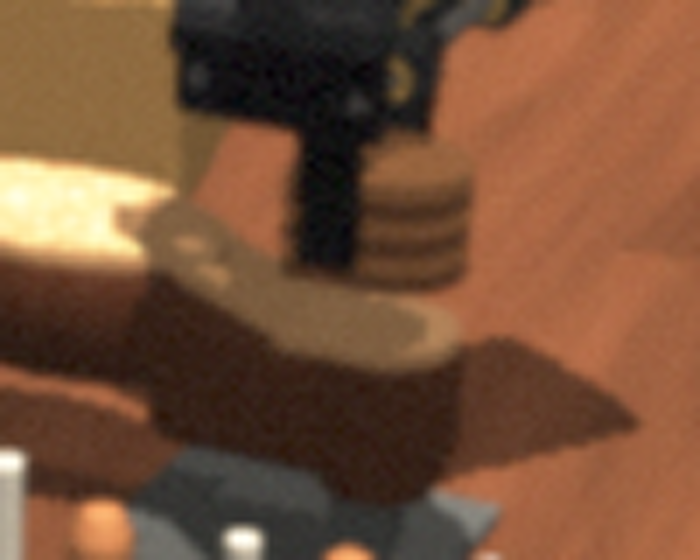

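Heel right edge is at crop x ≈ 466 and seat right edge ≈ 462, as projected (464/462). The pale seat's lower edge is a couple of pixels lower than projected, so I'll check whether that is the plate's side face.

```bash
python3 - <<'E'
from go import *
f=cv2.imread("pics/side0.png")[:,:,::-1]
for col in(336,342,348):
    print(col,[(r,*f[r,col].tolist()) for r in range(156,178)])
c=vision.camera("side")
from hfit import D3
P=D3(.4866,-.2397,.1,np.radians(-4.5))[:32];q=cv2.convexHull(np.array([w2px(c,v)[::-1] for v in P],np.float32))[:,0]
for col in(336,342,348):
    rs=[r for r in np.arange(150,180,.2) if cv2.pointPolygonTest(q[:,None],(float(col),float(r)),False)>=0];print(col,min(rs),max(rs))
rel((0.4946,-0.2403,0.1285,-4.5))
E
```

```text
336 [(156, 189, 114, 76), (157, 188, 114, 77), (158, 186, 114, 75), (159, 196, 124, 81), (160, 239, 177, 120), (161, 254, 232, 159), (162, 255, 241, 172), (163, 255, 244, 176), (164, 255, 246, 183), (165, 255, 246, 183), (166, 255, 242, 174), (167, 255, 241, 172), (168, 254, 232, 162), (169, 231, 179, 119), (170, 176, 128, 87), (171, 114, 81, 51), (172, 68, 41, 24), (173, 66, 37, 20), (174, 71, 42, 26), (175, 74, 42, 29), (176, 72, 38, 25), (177, 76, 42, 28)]
342 [(156, 186, 114, 77), (157, 187, 116, 80), (158, 183, 110, 74), (159, 187, 112, 75), (160, 216, 141, 95), (161, 250, 213, 142), (162, 255, 246, 182), (163, 255, 246, 182), (164, 255, 245, 182), (165, 255, 250, 193), (166, 255, 251, 194), (167, 254, 247, 183), (168, 253, 235, 162), (169, 251, 224, 151), (170, 232, 182, 122), (171, 194, 143, 96), (172, 158, 110, 72), (173, 116, 74, 50), (174, 88, 50, 32), (175, 84, 49, 34), (176, 82, 44, 34), (177, 81, 46, 30)]
348 [(156, 189, 115, 78), (157, 187, 110, 74), (158, 187, 113, 75), (159, 188, 116, 77), (160, 187, 116, 77), (161, 202, 133, 89), (162, 241, 189, 126), (163, 254, 233, 162), (164, 255, 241, 173), (165, 255, 239, 169), (166, 254, 230, 159), (167, 252, 221, 149), (168, 252, 219, 147), (169, 251, 214, 144), (170, 240, 189, 127), (171, 209, 153, 101), (172, 168, 118, 79), (173, 119, 79, 51), (174, 94, 58, 37), (175, 87, 49, 32), (176, 92, 57, 40), (177, 89, 53, 39)]
336 160.7999999999994 167.99999999999898
342 160.5999999999994 169.1999999999989
348 161.79999999999933 169.5999999999989
t 19.0 pos [ 0.4958 -0.2422  0.1404] yaw -4.49 tilt [ 0.0012 -0.0009] F [ 0.94  0.22 -1.74] w 0.0519 gf 25.0
[0.4946, -0.2403, 0.1285, -4.5] -> [-0.0046, -0.0062, 0.0396, 0.0] rows 0.3 0.0
```

The far edge matches (160.5 vs 160.7), and the extra rows are the plate's dimmer side face, so the alignment holds. Final lowering to 1 cm.

```bash
python3 -m handwheel '[[-0.003,-0.006,0,0],[-0.003,-0.006,0.01,0],[-0.003,-0.006,0.02,0],[-0.003,-0.006,0.03,0],[-0.003,-0.006,0.038,0],[-0.003,-0.006,0.04,0],[-0.003,-0.006,0.04,0],[-0.003,-0.006,0.04,0],[-0.003,-0.006,0.04,0],[-0.003,-0.006,0.04,0],[-0.003,-0.006,0.04,0],[-0.003,-0.006,0.04,0],[-0.003,-0.006,0.04,0]]'>/dev/null; python3 - <<'E'
from go import *
rel((0.4948,-0.2403,0.128,-4.5))
c=vision.camera("side");save(c,"s6.png",(120,200,290,390),7)
c=vision.camera("top");save(c,"t6.png")
E
```

```text
t 20.08 pos [ 0.4947 -0.2401  0.1277] yaw -4.49 tilt [ 0.0001 -0.0001] F [-0.15  1.13 -1.26] w 0.0514 gf 25.0
[0.4948, -0.2403, 0.128, -4.5] -> [0.0004, 0.0006, -0.0009, 0.0] rows 0.0 0.0
```

View pics/s6.png

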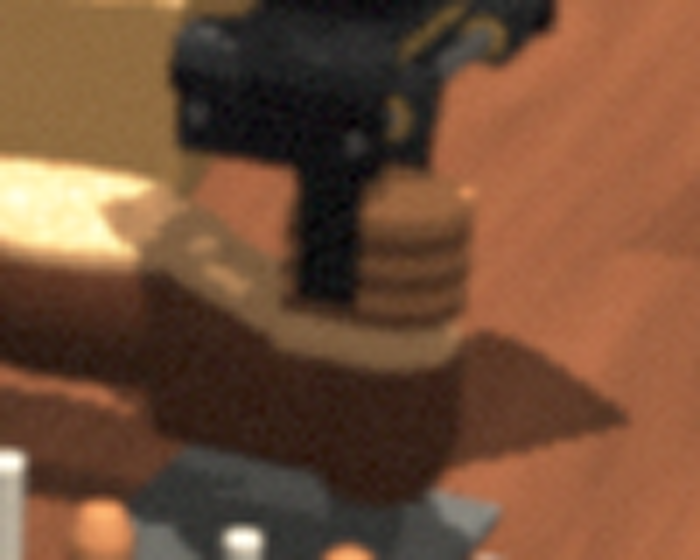

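View pics/t6.png

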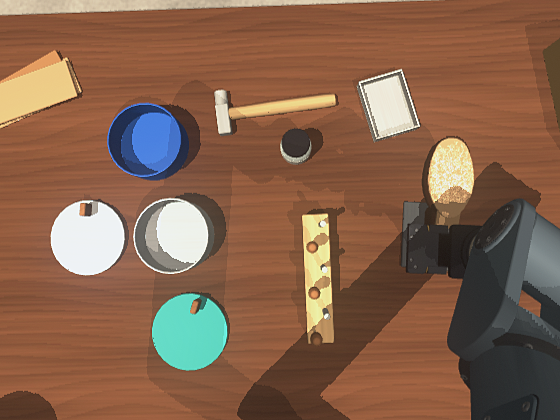

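The heel is upright about 1 cm above the seat and lined up with it: heel right edge at crop x ≈ 467, seat right edge ≈ 462. The lid lies flat, tab up, beside the tin at (237,87), and the rack, jar, hammer, tray and look-alikes are where they started.

```bash
python3 -c "
from rig import job
print(job.hand_in())"
```

```text
the job is handed in; nothing more can be done
None
```

I handed the job in at about 20 s on the robot clock: the lid lies flat and tab up beside the tin, and the arm is holding the heel still and upright about 1 cm above the shoe's heel seat, in line to within about 1–2 mm in the camera views, with nothing else moved.

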